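Shift the bench shaker into third gear

TASK

Put the bench shaker into third gear: with the fingertips, push its gear lever from wherever it was left on the left-hand side of the H-shaped gate, through the neutral channel across to the right, then forward (away from the front of the shaker, towards its platform) fully home into the third slot, marked with three dots. Only push the lever, never pinch its grip between the fingers. Leave the dishes on the platform and the vial and eyepiece beside the shaker where they are.

Things in the scene. Friction and masses are not known exactly. Their poses are not given: they have to be found in the camera images.
- shaker: fixed bench orbital shaker: white housing 304x236 mm, 50 mm high, grey gear console in front, platform with black mat (top 70, rail 75 mm above the bench) behind. Origin on the bench under the lever's pivot; x points from the switch side to the platform (= forward for the lever), y to the left, z up. Housing x -62..242, y +-118 mm; platform x 78..238; console x +-56, y +-52, 70 mm high
- gate (a point): middle of the H-shaped opening in the flat steel gate plate (88x84x5 mm) on the console, top face, 75 mm above the bench; axes as the shaker's. Two slots 14 mm wide and 50 mm long run along x at y = +15 mm (left) and -15 mm (right), joined at x = 0 by the neutral channel, 14 mm wide, with rounded corners
- slot_1 (a point): first slot, left and forward, one dot at its end; where the lever's rod passes the top of the gate plate when home there
- slot_2 (a point): second slot, left and back towards the front of the shaker, two dots at its end; where the lever's rod passes the top of the gate plate when home there
- slot_3 (a point): third slot, right and forward, three dots at its end; where the lever's rod passes the top of the gate plate when home there
- slot_4 (a point): fourth slot, right and back towards the front of the shaker, four dots at its end; where the lever's rod passes the top of the gate plate when home there
- gear_across (a joint): sideways swing of the lever about its pivot, rad: 0 upright, positive to the right (shaker -y), -0.245 in mid left slots, +0.245 in mid right slots, stops at +-0.275. Can pass from left to right only in neutral; friction holds it where it is left (about 2 N at the grip)
- gear_fore (a joint): forward swing of the lever, rad: 0 in neutral (it can cross within about +-0.03), positive forward (shaker +x), stops at +0.285 (home in slot one or three) and -0.285 (home in slot two or four). Friction holds it where it is left (about 2 N at the grip)
- grip (a point): centre of the lever's black square grip, 28x28 mm over its four rubber cheeks, 46 mm high, on a 10 mm steel rod. It lies 125 mm from the pivot, which is 12.5 mm above the bench: about 137 mm above the bench when upright, 129 mm when fully over. It travels +-35 mm along the shaker's x and +-30 mm along its y; its axes are the lever's own
- cheek_rear: rubber cheek on the grip's far side (+x, the platform side), 18 x 34 mm; the origin is the lever's pivot
- cheek_front: rubber cheek on the grip's near side (-x), 18 x 34 mm; the origin is the lever's pivot
- cheek_left: rubber cheek on the grip's left side (+y), 18 x 34 mm; the origin is the lever's pivot
- cheek_right: rubber cheek on the grip's right side (-y), 18 x 34 mm; the origin is the lever's pivot
- dish_tall: clear glass dish, 53 mm across and 26 mm high, standing loose on the left of the platform; origin at the centre of its underside
- dish_flat: clear flat dish, 65 mm across and 13 mm high, lying loose on the right of the platform; origin at the centre of its underside
- vial: glass vial with a black cap, 23 mm across and 52 mm high, standing on the bench to the right of the shaker; origin at the centre of its underside
- eyepiece: spare microscope eyepiece, black below and white above, 40 mm across and 49 mm high, standing on the bench to the right of the shaker; origin at the centre of its underside

How it is judged:
By the outcome, as a careful person would: the job done as asked, in the order asked, and still so for the second after the job is handed in, with the robot touching nothing.
It also fails if it takes over 54 s, if anything falls off the work surface, if the arm or the gripper's body presses on something with over 40 N, if the wrist force passes 120 N, or if a joint passes its speed limit or range.

ROBOT

A 6-joint arm with a two-finger parallel gripper is mounted at the origin on a cart in front of the work surface, level with it; the furniture and walls round the work are solid. World frame = base frame: x ahead of the robot, y to its left, z up, the work surface at z = 0. Lengths are in mm, angles in rad, forces in N, time in s.
With the tool pointing down it reaches from about 300 to 950 mm from the base axis. Payload 3.1 kg.
Tool frame: the origin (TCP) lies on the centre line of the jaws, within the pads' length; the fingertips stand 8 mm ahead of it and the grasp point (between the pads) lies 11 mm behind it; z points along the fingers, y is the line along which they close (so a half turn about z gives the same grasp; the last joint's range is limited). The gripper opens to 85 mm and grips with 20 to 120 N. Pads are 22 mm wide; open, the fingers measure 114 mm over their backs; the gripper's body (76 mm by 85 mm) begins 54 mm behind the grasp point. The pads swing forward as they close: fully open they stand 13 mm farther back than shut.
Start: joints at [1.152, 0.308, 1.634, -0, 1.2, -0.07], TCP at [213.632, 587.361, 239.272] pointing down, gripper open.
Joint ranges: [-3.06, 3.06], [-0.79, 1.96], [0.05, 2.63], [-1.19, 4.34], [0.05, 2.64], [-2.94, 2.94]. Speed limits (rad/s): [2.79, 2.79, 3.14, 3.14, 3.14, 3.14].

INTERFACE

Orientations are given as a 3x3 rotation matrix whose columns are the frame's x, y, z axes.
In Python, from workcell import r gives the robot as it stands. Calls block until the motion is done:
- r.goto(position, orientation): joint-space move of the TCP to a pose.
- r.move_linear(position, rot=None, speed=150): straight line of the TCP; rot=None keeps the orientation; speed is the mean speed in mm/s.
- r.goto_joints(angles): joint-space move.
- r.move_gripper(opening, strength=None): opening from 0.0 (shut) to 1.0 (fully open); strength is the grip in N (None keeps the last); returns when the fingers have stopped.
- r.sleep(seconds).
- r.inverse_kinematics(position, orientation): joint angles nearest the present ones, or None.
- r.observe(): the state.
- r.read_camera(name): name is "scene" or "side" or "wrist"; returns a dict with "img" (384x512x3 uint8, red, green, blue), "vfov" (degrees; the focal length in pixels is half the picture's height over the tangent of half this angle, whatever the lens; pixels are square), "cx", "cy" (the principal point, pixels), "origin" and "attitude" of the camera in the world; the wrist camera has in their place "tool_from_camera" (4x4, takes a point from camera to tool coordinates, whose origin is the TCP and whose axes are the flange's). Camera axes: x right, y up, looking along -z (the intrinsics and any distortion apply to the point x, -y, -z); pixel columns grow to the right and rows downward; lengths in mm; the calibration is good to about 2 mm. A picture is of the moment at which its call begins: read the wrist's pose just before it. There is no depth.
A pose or a line that the arm cannot do raises r.Unreachable and nothing moves.
- r.job_done(): hands the job in; it is judged then, once.
The state is a dict: "t": time; "q": joint angles; "qvel": joint speeds; "effort": joint torques, N m; "tool_pos": TCP position; "eef_rot": TCP orientation; "wrist_force": force on the tool from outside, world axes, zero at the start; "ft_torque": the same for the moment, N m; "gripper_width": opening from 0.0 (shut) to 1.0 (fully open); "gripper_force": force on a finger pad.
Only numpy, scipy, OpenCV 4.12 (cv2) and the standard library are available. Lean on these libraries where they do the work, as an engineer would, in place of code of your own. Each camera call takes 0.05 s, during which the arm holds its last target. There are 200 camera calls.

## Working session

There is one attempt and no reset: what is moved stays moved. The work goes in short steps, each a Python script; the robot and the scene stay as the last script left them, time stands still between calls to the robot, and variables do not carry over. Pictures are saved under pics/ and viewed, at most 10 in all, crops included, and the job is handed in when it is done.

```bash
mkdir -p pics; ls; python3 - <<'E'
from workcell import r
import cv2,numpy as np
ims=[]
for n in ("scene","side"):
    c=r.read_camera(n); cv2.imwrite(f"pics/{n}0.png",cv2.resize(c["img"][:,:,::-1],(768,576),interpolation=cv2.INTER_CUBIC)); np.save(n,c["img"])
    print(n,{k:v for k,v in c.items() if k!="img"})
print({k:v for k,v in r.read_camera("wrist").items() if k!="img"})
print(r.observe())
E
```

```text
pics
scene {'vfov': 45.80249268254486, 'cx': 246.67300598264296, 'cy': 192.9776093294873, 'origin': array([176.4142044 ,  76.77132787, 765.9916201 ]), 'attitude': array([[-0.66493249,  0.58165262, -0.46855631],
       [-0.74674535, -0.53061528,  0.4010222 ],
       [-0.01536752,  0.61654494,  0.78716973]])}
side {'vfov': 45.78961122661191, 'cx': 253.41458344311678, 'cy': 192.2418302823646, 'origin': array([ 224.57424753, -853.77882243,  674.46133489]), 'attitude': array([[ 0.87191081,  0.29871385, -0.38799687],
       [-0.48928429,  0.56271329, -0.66629921],
       [ 0.01929819,  0.77079426,  0.63679179]])}
{'vfov': 68.72548217837098, 'cx': 256.0854857160142, 'cy': 190.50463947791712, 'tool_from_camera': array([[ 4.42239500e-04,  9.61489164e-01,  2.74842486e-01,
         7.03604237e+01],
       [ 9.99999660e-01, -6.16497194e-04,  5.47644665e-04,
        -6.82086508e-01],
       [ 6.95994032e-04,  2.74842150e-01, -9.61489110e-01,
        -1.35487981e+02],
       [ 0.00000000e+00,  0.00000000e+00,  0.00000000e+00,
         1.00000000e+00]])}
{'t': 0.15, 'q': array([ 1.15229988e+00,  3.08785403e-01,  1.63484896e+00, -2.41622234e-06,
        1.19974262e+00, -6.97016707e-02]), 'qvel': array([ 0.0001707 , -0.00236185, -0.00409504,  0.00077517, -0.00051102,
       -0.00023078]), 'effort': array([-4.29046377e-04, -4.15799153e+01, -2.77145880e+01, -6.36585833e-05,
        6.00740255e-03, -1.85059456e-06]), 'tool_pos': array([213.37857427, 586.7890792 , 238.34463778]), 'eef_rot': array([[-9.39785556e-01,  3.41763934e-01, -7.23073124e-04],
       [ 3.41764677e-01,  9.39784148e-01, -1.63126340e-03],
       [ 1.22025664e-04, -1.78015863e-03, -9.99998408e-01]]), 'wrist_force': array([ 0.05769253, -0.4837768 , -0.47792886]), 'ft_torque': array([-0.06645182,  0.06195439,  0.00796748]), 'gripper_force': 0.0, 'gripper_width': 1.001853669758904}
```

View pics/scene0.png

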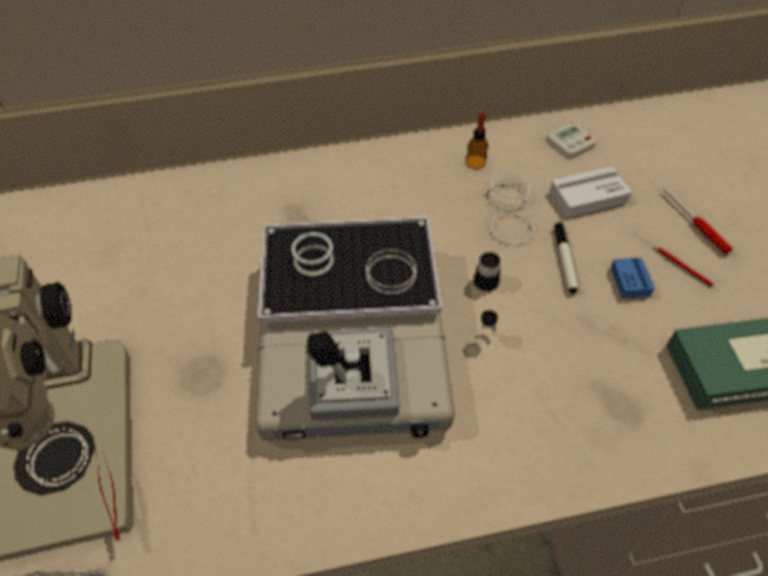

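View pics/side0.png

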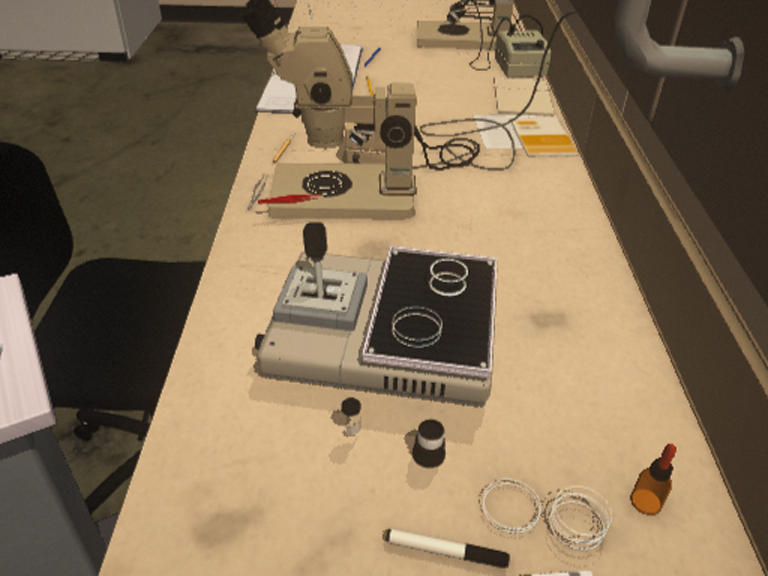

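Scene view: the platform rail corners are at about (260,318), (262,228), (428,219) and (438,312), and the grip is at (323,348), leaning left. Side view: the rail corners are at (392,248), (497,258), (493,373) and (365,360), and the grip is at (315,240). The vial and eyepiece stand to the right, at about (489,335) and (487,270) in the scene view.

```bash
cat > h.py <<'E'
from workcell import r
import cv2,numpy as np
def ray(c,u,v):
    f=192/np.tan(np.radians(c["vfov"]/2)); d=c["attitude"]@np.array([(u-c["cx"])/f,-(v-c["cy"])/f,-1]); return c["origin"],d/np.linalg.norm(d)
def plane(c,u,v,z):
    o,d=ray(c,u,v); return o+d*(z-o[2])/d[2]
def tri(a,b):
    (o1,d1),(o2,d2)=a,b
    s=np.linalg.lstsq(np.c_[d1,-d2],o2-o1,rcond=None)[0]
    p,q=o1+s[0]*d1,o2+s[1]*d2; return (p+q)/2,np.linalg.norm(p-q)
def proj(c,p):
    f=192/np.tan(np.radians(c["vfov"]/2)); q=c["attitude"].T@(np.asarray(p)-c["origin"]); return c["cx"]+f*q[0]/-q[2],c["cy"]-f*q[1]/-q[2]
def blob(img,box,thr=60):   # largest dark blob in box (full-res px)
    x0,y0,x1,y1=box; g=img[y0:y1,x0:x1].max(2)
    n,l,s,c=cv2.connectedComponentsWithStats((g<thr).astype(np.uint8))
    k=1+np.argmax(s[1:,4]); return c[k]+[x0,y0],s[k]
E
python3 - <<'E'
from h import *
S,D=r.read_camera("scene"),r.read_camera("side")
cs=np.array([(260,318),(262,228),(428,219),(438,312)])/1.5
cd=np.array([(392,248),(497,258),(493,373),(365,360)])/1.5
P=[]
for a,b in zip(cs,cd):
    p,e=tri(ray(S,*a),ray(D,*b)); P.append((plane(S,*a,75)+plane(D,*b,75))/2); print("corner",p.round(1),round(e,1),plane(S,*a,75).round(1),plane(D,*b,75).round(1))
P=np.array(P); print("sides",[np.linalg.norm(P[i]-P[i-1]).round(1) for i in range(4)])
for n,c,box in (("s",S,(200,215,228,246)),("d",D,(195,145,225,178))):
    print(n,blob(c["img"],box))
    x0,y0=(180,205) if n=="s" else (170,135)
    cv2.imwrite(f"pics/crop_{n}.png",cv2.resize(c["img"][y0:y0+90,x0:x0+120,::-1],None,fx=5,fy=5,interpolation=cv2.INTER_CUBIC))
ims=[cv2.imread(f"pics/crop_{n}.png") for n in "sd"]
cv2.imwrite("pics/crops.png",cv2.resize(np.vstack(ims),(400,600)) )
E
```

```text
corner [ 653.8 -146.    68.2] 4.3 [ 646.6 -143.5   75. ] [ 651.6 -152.6   75. ]
corner [ 778.9 -240.4   68.1] 4.5 [ 770.  -236.5   75. ] [ 775.6 -246.    75. ]
corner [ 634.5 -425.2   66.9] 4.5 [ 626.5 -418.4   75. ] [ 631.7 -430.1   75. ]
corner [ 512.7 -324.    58.4] 2.3 [ 503.5 -314.3   75. ] [ 506.1 -337.9   75. ]
sides [np.float64(229.2), np.float64(154.9), np.float64(232.7), np.float64(158.3)]
s (array([215.57631579, 232.88421053]), array([  5,   6,  23,  23, 380], dtype=int32))
d (array([209.45454545, 159.82828283]), array([  7,   4,  15,  24, 297], dtype=int32))
```

View pics/crops.png

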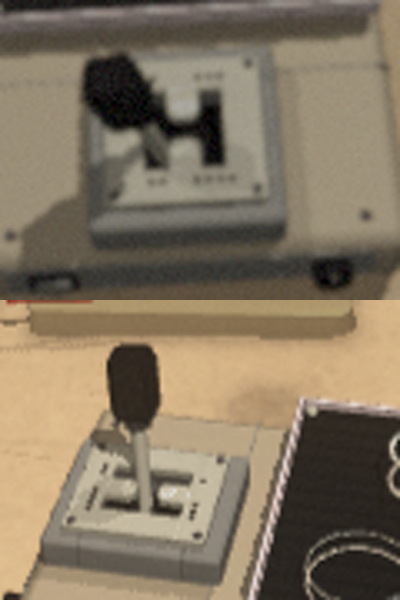

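The crops show the lever leaning left with the H gate visible. The plate screws are at crop scale 3.33: front-right at scene (249,63) and side (195,535), back-right at scene (257,188) and side (70,521).

```bash
python3 - <<'E'
from h import *
S,D=r.read_camera("scene"),r.read_camera("side")
k=120/400
s=lambda u,v:(180+u*k,205+v*k); d=lambda u,v:(170+u*k,135+(v-300)*k)
for n,a,b in (("FR",(249,63),(195,535)),("BR",(257,188),(70,521))):
    p,e=tri(ray(S,*s(*a)),ray(D,*d(*b))); print(n,p.round(1),round(e,1),plane(S,*s(*a),75).round(1),plane(D,*d(*b),75).round(1))
print("BL",plane(S,*s(116,195),75).round(1)); print("FL",plane(D,*d(221,459),75).round(1))
g,e=tri(ray(S,215.6,232.9),ray(D,209.45,159.8)); print("grip",g.round(1),e)
# shaker frame fit from rail corners (both views, on z=75 plane), and slots ends on the gate plate
cs=np.array([(260,318),(262,228),(428,219),(438,312)])/1.5
cd=np.array([(392,248),(497,258),(493,373),(365,360)])/1.5
M=np.array([(78,118),(238,118),(238,-118),(78,-118)],float)
for c,px in ((S,cs),(D,cd)):
    W=np.array([plane(c,*p,75)[:2] for p in px])
    A,B=M-M.mean(0),W-W.mean(0); th=np.arctan2((A[:,0]*B[:,1]-A[:,1]*B[:,0]).sum(),(A*B).sum())
    R=np.array([[np.cos(th),-np.sin(th)],[np.sin(th),np.cos(th)]]); t=W.mean(0)-R@M.mean(0)
    print("yaw",th,"origin",t.round(1),"res",(W-(M@R.T+t)).round(1).tolist(),"grip",(R.T@(g[:2]-t)).round(1))
    if c is S:
        for q in ((249,63),(257,188),(116,195),(213,92),(213,163),(155,165)): print(q,(R.T@(plane(S,*s(*q),75)[:2]-t)).round(1))
    else:
        for q in ((195,535),(70,521),(221,459)): print(q,(R.T@(plane(D,*d(*q),75)[:2]-t)).round(1))
E
```

```text
FR [ 525.2 -238.8   74.1] 1.3 [ 524.  -238.2   75. ] [ 525.5 -239.5   75. ]
BR [ 465.2 -189.8   72.3] 1.1 [ 463.5 -188.7   75. ] [ 464.8 -192.6   75. ]
BL [ 509.4 -131.9   75. ]
FL [ 573.3 -181.8   75. ]
grip [ 526.6 -152.5  131.2] 0.8258426193847093
yaw -0.6797156788292644 origin [ 513.8 -178.9] res [[-2.0, -7.3], [-3.1, 0.2], [1.8, 1.8], [3.3, 5.3]] grip [-6.6 28.6]
(249, 63) [ 45.3 -39.7]
(257, 188) [-32.9 -39.3]
(116, 195) [-32.9  33.8]
(213, 92) [ 27.5 -19.1]
(213, 163) [-16.7 -17.2]
(155, 165) [-16.2  13.2]
yaw -0.656717240619409 origin [ 516.1 -195.2] res [[1.7, -3.3], [-1.1, 1.0], [-0.9, 3.9], [0.3, -1.7]] grip [-17.8  40.2]
(195, 535) [ 34.5 -29.3]
(70, 521) [-42.3 -29.3]
(221, 459) [37.1 45.5]
```

```bash
cat >> h.py <<'E'
G=np.array([518,-186.]); TH=-0.669
R2=np.array([[np.cos(TH),-np.sin(TH)],[np.sin(TH),np.cos(TH)]])
X=np.r_[R2[:,0],0];Y=np.r_[R2[:,1],0]
TR=np.c_[-X,Y,[0,0,-1]]
def W(x,y,z): return np.r_[G+R2@[x,y],z]
def toS(p): return np.r_[R2.T@(np.asarray(p)[:2]-G),p[2]]
E
python3 - <<'E'
from h import *
S,D=r.read_camera("scene"),r.read_camera("side")
for q in ((128,345),(130,530),(0,555),(60,340),(113,540)): print(q,plane(S,q[0]/1.5,q[1]/1.5,20).round())
for q in ((270,215),(412,215),(415,165)): print(q,plane(D,q[0]/1.5,q[1]/1.5,20).round())
# scope: eyepiece tip & arm top heights
o,d=ray(D,265/1.5,12/1.5); print([(o+d*t).round() for t in (900,1000,1100,1200,1300)])
print(toS([526.6,-152.5,131.2]))
q=r.observe()["q"]
for p in ((-70,31,250),(-70,31,123)): print(r.inverse_kinematics(W(*p),TR), W(*p))
print(r.inverse_kinematics([150,330,330],TR),r.inverse_kinematics([330,-90,330],TR))
E
```

```text
(128, 345) [766.  -6.  20.]
(130, 530) [548. 113.  20.]
(0, 555) [618. 231.  20.]
(60, 340) [834.  57.  20.]
(113, 540) [551. 133.  20.]
(270, 215) [553.  93.  20.]
(412, 215) [770. -21.  20.]
(415, 165) [866. 126.  20.]
[array([523., -49., 404.]), array([556.,  41., 374.]), array([589., 130., 344.]), array([622., 220., 314.]), array([655., 309., 284.])]
[-14.03055871  31.61255166 131.2       ]
[-3.28172013e-01  4.74617950e-02  1.91849191e+00 -4.44089210e-16
  1.17563895e+00 -1.22996834e+00] [ 482.31529932 -118.26816009  250.        ]
[-3.28172013e-01  2.14072949e-01  2.01998763e+00 -4.44089210e-16
  9.07532071e-01 -1.22996834e+00] [ 482.31529932 -118.26816009  123.        ]
[ 1.02387608e+00 -3.18628889e-01  2.07427972e+00 -4.44089210e-16
  1.38594182e+00  1.22079750e-01] [-3.93770779e-01 -3.68525013e-01  2.10835581e+00 -4.44089210e-16
  1.40176185e+00 -1.29556711e+00]
```

```bash
cat >> h.py <<'E'
def F(): return np.array(r.observe()["wrist_force"])
def push(d,y,z,axis,end,lim,f0,step=2,speed=40):
    """creep along shaker axis (0=x,1=y) till coordinate end or force change along it > lim"""
    a=X if axis==0 else Y
    while True:
        p=toS(r.observe()["tool_pos"]); tgt=np.array([p[0] if d is None else d,p[1] if y is None else y,z],float)
        cur=p[axis] if not hasattr(push,'c') or push.c is None else push.c
        s=np.sign(end-cur)
        if abs(end-cur)<.05: push.c=None; return "end",p
        push.c=cur+s*min(step,abs(end-cur)); tgt[axis]=push.c
        r.move_linear(W(*tgt),speed=speed)
        f=(F()-f0)@a
        if abs(f)>lim: push.c=None; return "force",f,p
def grip(tag=None):
    S,D=r.read_camera("scene"),r.read_camera("side"); res=[]
    for n,c in (("s",S),("d",D)):
        u,v=proj(c,getattr(grip,'guess',[526,-160,131])); b=[int(u-32),int(v-26),int(u+32),int(v+26)]
        if tag: cv2.imwrite(f"pics/{tag}_{n}.png",cv2.resize(c["img"][b[1]-30:b[3]+50,b[0]-30:b[2]+50,::-1],None,fx=3,fy=3))
    return S,D
E
python3 - <<'E'
from h import *
r.goto([150,330,330],TR); r.move_gripper(0.0)
r.goto([330,-90,330],TR); r.goto(W(-66,31,220),TR); r.move_linear(W(-66,31,123),speed=120)
r.sleep(.2); f0=F(); o=r.observe(); print(o["t"],f0,toS(o["tool_pos"]))
for x in np.arange(-58,-28,1.5):
    r.move_linear(W(x,31,123),speed=40); f=(F()-f0); print(round(x,1),round(f@X,2),round(f@Y,2),end=" | ")
    if abs(f@X)>8: break
o=r.observe(); print(o["t"],toS(o["tool_pos"]))
for n in ("scene","side"):
    c=r.read_camera(n); np.save("a_"+n,c["img"])
    u,v=map(int,proj(c,W(-5,20,110))); cv2.imwrite(f"pics/a_{n}.png",cv2.resize(c["img"][v-50:v+50,u-65:u+65,::-1],None,fx=3,fy=3,interpolation=cv2.INTER_CUBIC))
cv2.imwrite("pics/a.png",np.vstack([cv2.imread(f"pics/a_{n}.png") for n in ("scene","side")]))
E
```

```text
5.925 [-0.73984427  0.15152174  0.38199038] [-65.26695903  31.25558511 123.92765817]
-58.0 1.03 -0.04 | -56.5 0.79 0.38 | -55.0 0.19 0.9 | -53.5 0.69 0.54 | -52.0 0.13 0.29 | -50.5 1.07 0.74 | -49.0 1.28 0.79 | -47.5 1.34 0.83 | -46.0 0.1 -0.78 | -44.5 0.89 0.43 | -43.0 1.32 -0.05 | -41.5 0.42 0.51 | -40.0 -0.73 -0.64 | -38.5 -1.81 1.09 | -37.0 -0.74 0.18 | -35.5 -1.14 0.92 | -34.0 -1.81 0.5 | -32.5 -2.19 -0.43 | -31.0 -0.68 1.02 | -29.5 -1.81 -0.08 | 11.025 [-29.37738166  31.00957505 122.97581688]
```

View pics/a.png

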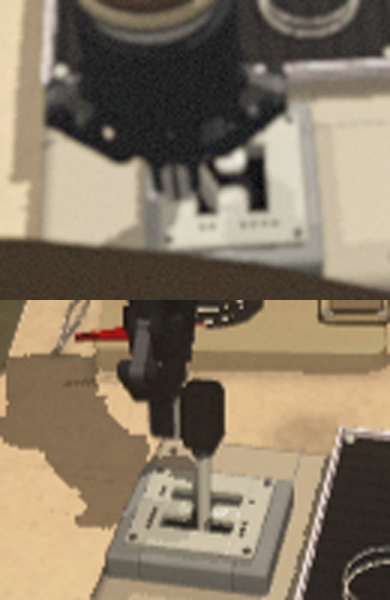

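The fingers touch the grip at about x=-40.5, and the lever follows. The side view shows the rod near the neutral channel. I'll push on to about x=-25.5, back off and measure.

```bash
python3 - <<'E'
from h import *
r.move_linear(W(-25.5,31,123),speed=40); r.sleep(.1)
print(toS(r.observe()["tool_pos"]))
r.move_linear(W(-66,31,123),speed=120); r.move_linear(W(-66,31,260),speed=200)
r.move_linear(W(-20,110,260),speed=250)
print(r.observe()["t"])
C={n:r.read_camera(n) for n in ("scene","side")}; ims=[];px=[]
for n,c in C.items():
    u,v=proj(c,W(0,31,132)); b,s=blob(c["img"],(int(u-17),int(v-17),int(u+17),int(v+18))); px.append(b); print(n,(u,v),b,s)
    u,v=map(int,proj(c,W(0,10,100))); ims.append(cv2.resize(c["img"][v-50:v+50,u-65:u+65,::-1],None,fx=3,fy=3,interpolation=cv2.INTER_CUBIC))
cv2.imwrite("pics/b.png",np.vstack(ims))
g,e=tri(ray(C["scene"],*px[0]),ray(C["side"],*px[1])); print(toS(g),e)
E
```

```text
[-25.2155983   30.92255338 122.9436619 ]
13.3083
scene (np.float64(215.6634618392947), np.float64(225.40423274832946)) [214.9244186  225.59302326] [  8   6  20  24 344]
side (np.float64(215.93341858175862), np.float64(160.53087379518627)) [215.62126246 160.2923588 ] [ 11   6  14  25 301]
[ -0.63693648  32.06351637 132.01803117] 0.6436242078646379
```

View pics/b.png

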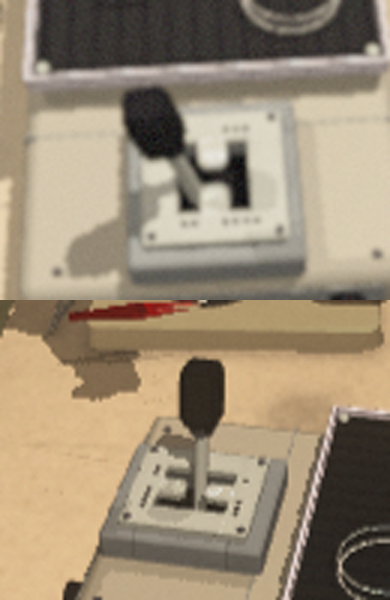

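The lever is in neutral: the grip is measured at x=-0.6, y=32, z=132. Next I'll push it right from its left side.

```bash
python3 - <<'E'
from h import *
r.move_linear(W(0.5,92,260),speed=200); r.move_linear(W(0.5,92,123),speed=150); r.move_linear(W(0.5,72,123),speed=80)
r.sleep(.2); f0=F()
for y in np.arange(70,-8,-2.):
    r.move_linear(W(0.5,y,123),speed=50); f=(F()-f0); print(int(y),round(f@X,1),round(f@Y,1),end=" | ")
    if f@Y>8: break
o=r.observe(); print(o["t"],toS(o["tool_pos"]))
E
```

```text
70 -0.4 -0.0 | 68 -0.4 0.4 | 66 -0.5 -0.4 | 64 -1.5 0.7 | 62 -0.3 2.4 | 60 -0.4 2.2 | 58 0.3 3.5 | 56 -1.7 3.0 | 54 -1.3 4.4 | 52 -2.4 2.6 | 50 -1.9 3.6 | 48 -2.8 4.0 | 46 -2.2 4.1 | 44 -3.4 3.1 | 42 -2.2 4.1 | 40 -2.3 4.3 | 38 -1.7 3.7 | 36 -2.1 3.5 | 34 -1.9 3.0 | 32 -2.8 2.8 | 30 -1.5 2.0 | 28 -3.4 1.6 | 26 -1.6 1.6 | 24 -2.1 2.6 | 22 -2.2 2.6 | 20 -1.0 1.4 | 18 -0.5 0.9 | 16 -0.9 2.3 | 14 0.4 1.5 | 12 0.7 0.5 | 10 0.9 1.2 | 8 0.9 0.4 | 6 0.1 0.2 | 4 -0.1 0.7 | 2 -0.6 1.5 | 0 -1.8 -0.0 | -2 -0.9 1.5 | -4 -1.1 3.5 | -6 -1.1 7.0 | 25.1083 [  0.41108308  -4.55448026 122.96737699]
```

```bash
python3 - <<'E'
from h import *
r.move_linear(W(0.5,30,123),speed=120); r.move_linear(W(0.5,40,240),speed=250)
r.move_linear(W(-72,60,240),speed=250)
print(r.observe()["t"])
C={n:r.read_camera(n) for n in ("scene","side")}; ims=[];px=[]
for n,c in C.items():
    u,v=proj(c,W(0,-31,132)); b,s=blob(c["img"],(int(u-17),int(v-17),int(u+17),int(v+18))); px.append(b); print(n,(u,v),b,s)
    u,v=map(int,proj(c,W(0,-10,100))); ims.append(cv2.resize(c["img"][v-50:v+50,u-65:u+65,::-1],None,fx=3,fy=3,interpolation=cv2.INTER_CUBIC))
cv2.imwrite("pics/c.png",np.vstack(ims))
g,e=tri(ray(C["scene"],*px[0]),ray(C["side"],*px[1])); print(toS(g),e)
E
```

```text
26.625
scene (np.float64(252.48050384008022), np.float64(223.29767680503696)) [253.39705882 223.23529412] [ 10   6  18  24 340]
side (np.float64(208.89500094954616), np.float64(178.8873529030108)) [209.10544218 179.54081633] [ 10   8  17  22 294]
[  0.58479204 -32.46783806 131.45460159] 0.385476122558067
```

View pics/c.png

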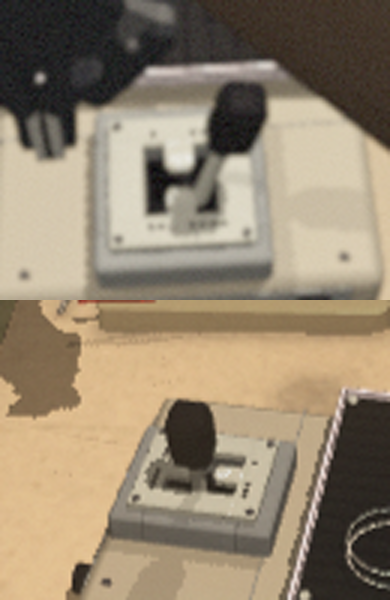

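The lever is now right of neutral, with the grip at (0.6, -32). Next I'll push it forward from behind until it hits the stop.

```bash
python3 - <<'E'
from h import *
r.move_linear(W(-62,-31,200),speed=250); r.move_linear(W(-62,-31,123),speed=150); r.move_linear(W(-38,-31,123),speed=80)
r.sleep(.2); f0=F()
for x in np.arange(-35,22,2.):
    r.move_linear(W(x,-31,123),speed=50); f=(F()-f0); print(int(x),round(f@X,1),round(f@Y,1),end=" | ")
    if f@X<-14: break
r.sleep(.2); o=r.observe(); print(o["t"],toS(o["tool_pos"]),(F()-f0)@X)
r.move_linear(W(-60,-31,123),speed=150); r.move_linear(W(-60,-20,220),speed=250); r.move_linear(W(-75,75,240),speed=250)
print(r.observe()["t"])
C={n:r.read_camera(n) for n in ("scene","side")}; ims=[];px=[]
for n,c in C.items():
    u,v=proj(c,W(35,-31,127)); b,s=blob(c["img"],(int(u-17),int(v-17),int(u+17),int(v+18))); px.append(b); print(n,(u,v),b,s)
    u,v=map(int,proj(c,W(0,-10,100))); ims.append(cv2.resize(c["img"][v-50:v+50,u-65:u+65,::-1],None,fx=3,fy=3,interpolation=cv2.INTER_CUBIC))
cv2.imwrite("pics/d.png",np.vstack(ims))
g,e=tri(ray(C["scene"],*px[0]),ray(C["side"],*px[1])); print(toS(g),e)
E
```

```text
-35 0.5 0.2 | -33 0.8 0.0 | -31 1.9 0.9 | -29 1.5 -0.1 | -27 1.6 -1.0 | -25 1.0 0.2 | -23 0.0 -0.1 | -21 -2.0 -0.4 | -19 -1.0 -0.3 | -17 -0.4 0.7 | -15 -0.8 -0.0 | -13 -0.4 0.1 | -11 -0.8 -0.7 | -9 -0.9 -0.3 | -7 -0.6 0.5 | -5 -1.1 0.6 | -3 -0.3 0.6 | -1 -1.0 0.3 | 1 -0.9 0.3 | 3 -0.6 -0.5 | 5 -1.1 -0.3 | 7 -1.6 -0.7 | 9 -2.1 0.0 | 11 -4.1 -0.1 | 13 -6.5 2.0 | 15 -8.1 0.1 | 17 -9.9 0.3 | 19 -11.3 -1.2 | 21 -12.9 1.0 | 36.0417 [ 14.62147418 -31.18161026 121.49871133] -13.408079669057479
37.8167
scene (np.float64(251.1611223076506), np.float64(208.2922276631347)) [246.99579832 211.13865546] [  0   4  30  28 238]
side (np.float64(226.66964487094057), np.float64(182.94280040383978)) [226.9        183.18928571] [  9   8  18  22 280]
[ 33.91737146 -23.6474117  120.58810506] 0.22585576642843122
```

View pics/d.png

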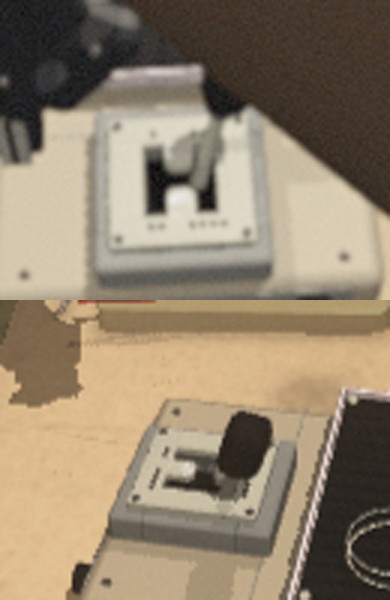

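The lever met the stop with force rising to 13 N. The side view puts the grip within 0.4 px of its home position in the third slot. In the scene view the grip is partly hidden by the arm. Handing in.

```bash
python3 -c "
from workcell import r
print(r.job_done())"
```

```text
the job is handed in; nothing more can be done
None
```

The shaker's lever is fully home in third gear: I pushed it from the second slot into neutral, across to the right and forward to its stop. The job was handed in at about 38 s with the gripper clear and no contact seen with the dishes, vial or eyepiece, though I took no final check picture of them.

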